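# Bed a pile of fossils in their plaster cradles

### The job

Four fossils from one dig are piled on the preparation bench: a rock block at the bottom, then a large vertebra, a toe bone and a small tail vertebra. Take the pile apart from the top and bed each fossil in its own white plaster cradle, the one whose hollow has its outline and size, lying flat on the hollow's floor with the block and the toe bone lined up with their hollows. Set them down without dropping any, and do not knock over the glue bottle.

Things in the scene. Friction and masses are not known exactly. Their poses are not given: they have to be found in the camera images.
- slab_center (a point): Bottom of the pile: a sawn grey rectangular block of rock with brown ribs showing, 112 x 64 x 36 mm, about 0.5 kg, lying flat on the table. The point is its centre, half-way up; x along the 112 mm, y along the 64 mm, z up. To be gripped across the 64 mm. Grip it by its upper half, fingertips no lower than about its mid-height, so that they clear what is below it and the cradle's lip.
- vertebra_center (a point): Second in the pile, on the rock block: a large brown drum-shaped vertebra, 60 mm in diameter, 36 mm high (slightly waisted), about 0.2 kg. The point is its centre, half-way up; z up along its axis. Grip it by its upper half, fingertips no lower than about its mid-height, so that they clear what is below it and the cradle's lip.
- toe_center (a point): Third in the pile, on the large vertebra: a brown oblong toe bone with round ends, 58 mm long, 32 mm wide, 34 mm high, about 0.08 kg, lying flat. The point is its centre, half-way up; x along the 58 mm, y along the 32 mm (flat sides, grip across these), z up. Grip it by its upper half, fingertips no lower than about its mid-height, so that they clear what is below it and the cradle's lip.
- tailbone_center (a point): Top of the pile, on the toe bone: a small brown drum-shaped tail vertebra, 28 mm in diameter, 34 mm high, about 0.04 kg. The point is its centre, half-way up; z up along its axis. Grip it by its upper half, fingertips no lower than about its mid-height, so that they clear what is below it and the cradle's lip.
- cradle_slab: White plaster cradle for the rock block: the largest, rectangular, about 152 x 104 mm over its lip, hollow 126 x 78 mm at its floor, long side along x. Fixed; origin at the centre of its underside, on the table, z up. The flat floor of the hollow is 10 mm above the table; the lip round it is 7 mm higher, about 10 mm wide and flared: the mouth is 3 mm wider on each side than the floor. A lower, uneven foot sticks out up to 20 mm.
- cradle_vertebra: White plaster cradle for the large vertebra: round, about 99 mm over its lip, hollow 73 mm in diameter at its floor. Fixed; origin at the centre of its underside, on the table, z up. The flat floor of the hollow is 10 mm above the table; the lip round it is 7 mm higher, about 10 mm wide and flared: the mouth is 3 mm wider on each side than the floor. A lower, uneven foot sticks out up to 20 mm.
- cradle_toe: White plaster cradle for the toe bone: oblong with round ends, about 96 x 70 mm over its lip, hollow 70 x 44 mm at its floor, long side along x. Fixed; origin at the centre of its underside, on the table, z up. The flat floor of the hollow is 10 mm above the table; the lip round it is 7 mm higher, about 10 mm wide and flared: the mouth is 3 mm wider on each side than the floor. A lower, uneven foot sticks out up to 20 mm.
- cradle_tailbone: White plaster cradle for the small tail vertebra: round, the smallest, about 66 mm over its lip, hollow 40 mm in diameter at its floor. Fixed; origin at the centre of its underside, on the table, z up. The flat floor of the hollow is 10 mm above the table; the lip round it is 7 mm higher, about 10 mm wide and flared: the mouth is 3 mm wider on each side than the floor. A lower, uneven foot sticks out up to 20 mm.
- glue_center (a point): A loose white glue bottle with a black nozzle standing on the table at the rear middle of the work area, 32 mm in diameter, 70 mm high; the point is its centre, half-way up, z up. A bystander.
Mind the look-alikes: they are no part of the job. What is shaped like the part that bears toe_center but pink is not meant.

How it is judged:
By the outcome, as a careful person would: the job done as asked, in the order asked, and still so for the second after the job is handed in, with the robot touching nothing.
It also fails if it takes over 136 s, if anything falls off the work surface, if the arm or the gripper's body presses on something with over 40 N, if the wrist force passes 120 N, or if a joint passes its speed limit or range.

### The arm

A 7-joint arm with a two-finger parallel gripper is mounted at the origin on the work surface. World frame = base frame: x ahead of the robot, y to its left, z up, the work surface at z = 0. Lengths are in mm, angles in rad, forces in N, time in s.
With the tool pointing down it reaches from about 425 to 825 mm from the base axis. Payload 3.6 kg.
Tool frame: the origin (TCP) lies between the finger pads; the fingertips stand r.tip_reach ahead of it and the grasp point (between the pads) is the TCP (r.tip_reach is the distance from the TCP to the fingertips, in mm); z points along the fingers, y is the line along which they close (so a half turn about z gives the same grasp; the last joint's range is limited). The gripper opens to 85 mm and grips with 20 to 120 N. Pads are 22 mm wide; open, the fingers measure 114 mm over their backs; the gripper's body (76 mm by 85 mm) begins 54 mm behind the grasp point. The pads swing forward as they close: fully open they stand 13 mm farther back than shut.
Start: joints at [1.31, 0.615, -0.013, 1.423, 0.008, 1.103, -0.04], TCP at [151.235, -632.133, 250.297] pointing down, gripper open.
Joint ranges: [-3.12, 3.12], [-0.3, 2.06], [-1.34, 1.32], [0.26, 2.42], [-1.36, 4.5], [0.01, 1.98], [-2.84, 2.84]. Speed limits (rad/s): [2.79, 2.79, 3.14, 3.14, 3.14, 3.14, 3.14].

### API

Orientations are given as a rotation vector (axis times angle).
In Python, from bench import r gives the robot as it stands.
- The arm moves only by the tool drive_tool, never from a script. Its argument "series" is a list of rows, each a list of 2 entries, a list of its own where there are three numbers: the shift along the tool's x, y, z in units of 25 mm (1.0 is 25 mm), then the turn about the tool's z in units of 8 degrees (1.0 is 8 degrees). A call has 1 to 20 rows; each row is the pose to reach, as a shift and turn from the pose commanded when the call began, along the tool's axes at that moment; what a row does not reach only later rows make up. A row lasts 1/8 s, in which the tool goes at most 62.5 mm and 10.7 degrees, less where a joint would pass 70% of its speed; a pose out of reach is approached as far as the arm can. A call with a gripper value outside its range is refused whole. "jaw" is the opening, from 0 (shut) to 1 (fully open), set as the call begins (left out, the last holds). The fingers move at their own pace and stop on an object; "grip_force" is the grip in N (left out, the last holds). Time passes only in rows, so rows that repeat a pose let the fingers close. It gives the time, the measured TCP pose, the force, the opening and the grip force at its end, in the units of the state.
- r.get_obs(): the state, without advancing time (a new reading comes with each control period).
- r.camera(name): name is "side" or "top"; returns a dict with "pixels" (420x560x3 uint8, blue, green, red), "depth" (420x560 float32, mm along the optical axis (not along the pixel's ray), 0 where there is no reading), "fx", "fy", "cx", "cy" (pixels), "R" (3x3) and "t" (3): a world point X has camera coordinates R X + t. Camera axes: x right, y down, z forward; pixel columns grow to the right and rows downward; lengths in mm; the calibration is good to about 2 mm. A picture is of the moment at which its call begins.
- r.finish_job(): hands the job in; it is judged then, once.
The state is a dict: "time": time; "joints": joint angles; "dq": joint speeds; "tau": joint torques, N m; "eef_pos": TCP position; "ee_rot": TCP orientation; "contact_force": force on the tool from outside, world axes, zero at the start; "wrist_torque": the same for the moment, N m; "opening": opening from 0.0 (shut) to 1.0 (fully open); "finger_force": force on a finger pad.
Only numpy, scipy, OpenCV 4.12 (cv2) and the standard library are available. Lean on these libraries where they do the work, as an engineer would, in place of code of your own. Each camera call takes 0.05 s, during which the arm holds its last target. There are 200 camera calls.

## Working session

There is one attempt and no reset: what is moved stays moved. The work goes in short steps, Python scripts to look and compute and a tool call to move; the robot and the scene stay as the last step left them, time stands still between calls to the robot, and variables do not carry over. Pictures are saved under pics/ and viewed, at most 14 in all, crops included, and the job is handed in when it is done.

Besides the shell and the picture viewer there is one more tool, called as name([rows], argument=value, ...), one row to a line, values as JSON. drive_tool: Moves the arm, as the interface text tells. Its arguments: {"type":"object","properties":{"series":{"type":"array","items":{"type":"array"}},"jaw":{"type":"number"},"grip_force":{"type":"number"}},"required":["series"]}

```bash
ls; mkdir -p pics
python3 - <<'E'
from bench import r
import cv2,numpy as np
print(r.get_obs(), r.tip_reach)
for n in("top","side"):
    c=r.camera(n); cv2.imwrite(f"pics/{n}0.png",c["pixels"]); np.savez(f"{n}0.npz",**c)
    R,t=np.array(c["R"]),np.array(c["t"]); print(n,c["fx"],c["cx"],c["cy"],R.round(3).tolist(),(-R.T@t).round(1))
E
```

```text
pics
{'time': 0.0, 'joints': array([ 1.30950062,  0.61594577, -0.01261044,  1.42492419,  0.00811404,
        1.10339502, -0.04045539]), 'dq': array([-0.00037679, -0.00036852,  0.00054849, -0.00214831,  0.00121859,
       -0.00291362, -0.00172716]), 'tau': array([ 4.42487162e-04, -4.69214952e+01,  2.59391433e-01, -1.71033776e+01,
        9.98060976e-03,  9.75948205e-03, -9.96252083e-06]), 'eef_pos': array([ 151.05278049, -631.45896855,  249.11249367]), 'ee_rot': array([-3.11738707e+00, -3.67685430e-01,  5.67433863e-04]), 'contact_force': array([-0.15189253, -0.35101372, -0.30014905]), 'wrist_torque': array([ 0.01323291,  0.04267979, -0.02741168]), 'finger_force': 0.0, 'opening': 0.9992117335757007} 19.0
top 479.5720843756568 266.92081540241315 210.733339465298 [[-0.011, -1.0, 0.021], [-0.993, 0.009, -0.12], [0.12, -0.022, -0.993]] [ 446.8   13.  1348.4]
side 404.61220248744104 283.13330787540787 208.31137927800432 [[-0.932, -0.363, 0.01], [-0.283, 0.709, -0.645], [0.227, -0.604, -0.764]] [416.5 523.5 785.2]
```

View pics/top0.png

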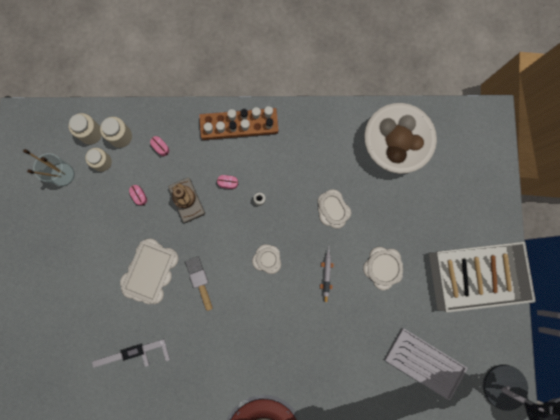

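View pics/side0.png

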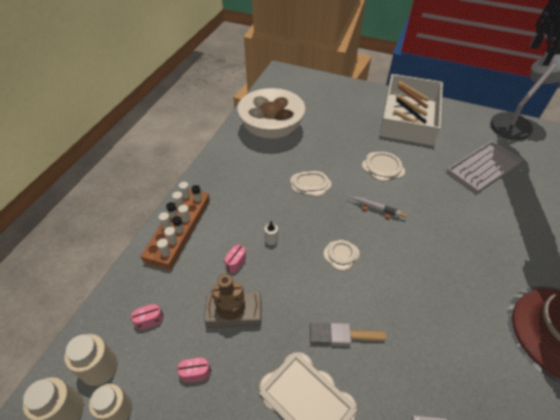

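The top view shows the pile at about (186,200). The cradles are: slab (149,271), tail (267,259), toe (334,209) and large vertebra (384,268). The glue bottle is at (259,199), and the pink toe look-alikes at (159,146), (138,195) and (228,182) are to be ignored. The side view shows the pile at (232,300).

```bash
cat > h.py <<'E'
import numpy as np,cv2
def cloud(c):
    d=c["depth"].astype(float); v,u=np.indices(d.shape)
    P=np.stack([(u-c["cx"])/c["fx"]*d,(v-c["cy"])/c["fy"]*d,d],-1)
    X=(P-np.array(c["t"]))@np.array(c["R"]); X[d<=0]=np.nan
    return X
def ray(c,uv,z):
    R,t=np.array(c["R"]),np.array(c["t"]); C=-R.T@t
    uv=np.atleast_2d(uv).astype(float)
    D=np.c_[(uv[:,0]-c["cx"])/c["fx"],(uv[:,1]-c["cy"])/c["fy"],np.ones(len(uv))]@R
    return (C+D*((z-C[2])/D[:,2])[:,None])[:,:2]
def proj(c,X):
    p=np.atleast_2d(X)@np.array(c["R"]).T+np.array(c["t"]); return np.c_[p[:,0]/p[:,2]*c["fx"]+c["cx"],p[:,1]/p[:,2]*c["fy"]+c["cy"]]
E
python3 - <<'E'
from h import *
cs={n:np.load(f"{n}0.npz") for n in("top","side")}
X={n:cloud(cs[n]) for n in cs}
pile=ray(cs["top"],[186,200],40)[0]; print("pile",pile)
for n in cs:
    x=X[n]; m=np.hypot(x[...,0]-pile[0],x[...,1]-pile[1])<95
    z=x[m][:,2]; print(n,"hist",[(b,int(((z>=b)&(z<b+8)).sum())) for b in range(-8,168,8)])
    for name,lo,hi in(("tail",130,150),("toe",97,114),("vert",66,78),("slab",28,44)):
        q=x[m&(x[...,2]>lo)&(x[...,2]<hi)]
        if len(q)>4:
            print(n,name,len(q),"med z",np.median(q[:,2]).round(1),"rect",cv2.minAreaRect(q[:,:2].astype(np.float32)),"mean",q.mean(0).round(1))
# cradles in top by white mask
img=cs["top"]["pixels"]; hsv=cv2.cvtColor(img,cv2.COLOR_BGR2HSV)
for name,uv in(("slab",(149,271)),("tail",(267,259)),("toe",(334,209)),("vert",(384,268)),("glue",(259,199))):
    p=ray(cs["top"],uv,12)[0]
    for n in cs:
        x=X[n]; m=np.hypot(x[...,0]-p[0],x[...,1]-p[1])<110
        z=x[m][:,2]; print(name,p.round(),n,[(b,int(((z>=b)&(z<b+3)).sum())) for b in range(-3,27,3)])
for n in cs:
  print(n,cs[n]["depth"].min(), (cs[n]["depth"]==0).mean())
big=cv2.resize(img[130:310,100:420],None,fx=2.5,fy=2.5,interpolation=cv2.INTER_CUBIC); cv2.imwrite("pics/topcrop.png",big)
s=cs["side"]["pixels"]; cv2.imwrite("pics/pile_side.png",cv2.resize(s[235:400,120:340],None,fx=3.5,fy=3.5,interpolation=cv2.INTER_CUBIC))
E
```

```text
pile [636.64468956 205.4818629 ]
top hist [(-8, 1348), (0, 1158), (8, 16), (16, 20), (24, 66), (32, 410), (40, 49), (48, 14), (56, 0), (64, 87), (72, 66), (80, 7), (88, 13), (96, 35), (104, 89), (112, 11), (120, 6), (128, 7), (136, 86), (144, 3), (152, 0), (160, 0)]
top tail 96 med z 139.4 rect ((645.2183227539062, 211.61502075195312), (26.410995483398438, 25.947195053100586), 13.033942222595215) mean [644.7 211.4 139.3]
top toe 128 med z 105.4 rect ((644.9760131835938, 210.59115600585938), (58.59335708618164, 30.98403549194336), 26.064603805541992) mean [640.  205.9 105.8]
top vert 147 med z 71.5 rect ((641.3667602539062, 208.99063110351562), (52.788818359375, 58.508140563964844), 36.18749237060547) mean [641.  206.3  71.7]
top slab 502 med z 35.3 rect ((640.7047119140625, 208.17526245117188), (111.88314819335938, 63.95711898803711), 23.591903686523438) mean [631.1 201.   35.5]
side hist [(-8, 1634), (0, 2190), (8, 110), (16, 104), (24, 111), (32, 876), (40, 85), (48, 67), (56, 19), (64, 100), (72, 155), (80, 65), (88, 64), (96, 73), (104, 235), (112, 44), (120, 24), (128, 26), (136
[... 1271 characters left out ...]
, (21, 5), (24, 0)]
toe [ 612. -206.] side [(-3, 1343), (0, 1578), (3, 156), (6, 164), (9, 242), (12, 169), (15, 124), (18, 4), (21, 0), (24, 0)]
vert [ 445. -341.] top [(-3, 1382), (0, 1237), (3, 525), (6, 324), (9, 354), (12, 253), (15, 133), (18, 50), (21, 2), (24, 0)]
vert [ 445. -341.] side [(-3, 1220), (0, 1169), (3, 146), (6, 201), (9, 304), (12, 195), (15, 107), (18, 8), (21, 0), (24, 0)]
glue [642.   5.] top [(-3, 1627), (0, 1427), (3, 491), (6, 56), (9, 4), (12, 2), (15, 4), (18, 4), (21, 9), (24, 8)]
glue [642.   5.] side [(-3, 2100), (0, 2641), (3, 118), (6, 20), (9, 13), (12, 19), (15, 21), (18, 12), (21, 17), (24, 17)]
top 0.0 0.003775510204081633
side 0.0 0.0038562925170068027
```

View pics/topcrop.png

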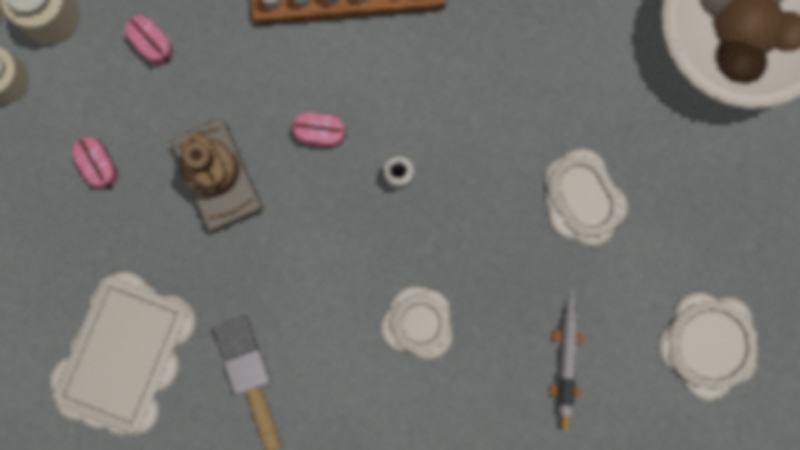

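View pics/pile_side.png

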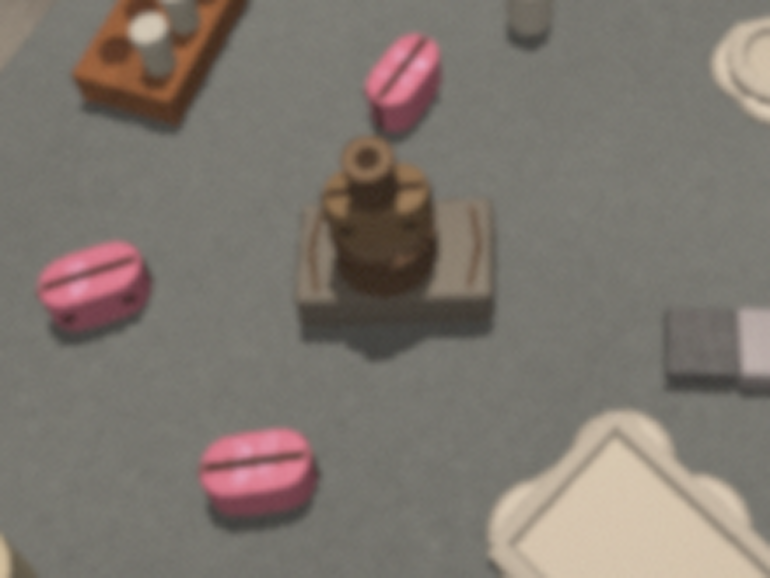

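Top crop: the pile top is at about (197,152), with the toe and drum beneath it. The hollows are clear: slab (122,355), tail (421,323), toe (583,195) and vertebra (710,345). Candidates for the toe bone are the brown one in the pile at side px (375,190) and three pink ones at side-crop px (405,80), (95,285) and (258,475). The one meant is the brown oblong between the drum and the tail vertebra; the pink ones are the excluded look-alikes.

Next I measure the hollows.

Run:
```python
from h import *
vis=[]
for n,seeds in(("top",dict(slab=(149,271),tail=(267.5,259),toe=(333,208),vert=(384,268))),("side",None)):
    c=np.load(f"{n}0.npz")
    if seeds is None: seeds={k:proj(c,np.r_[v,10])[0] for k,v in W.items()}
    else: W={}
    g=cv2.cvtColor(c["pixels"],cv2.COLOR_BGR2GRAY); k=4
    G=cv2.resize(g,None,fx=k,fy=k,interpolation=cv2.INTER_CUBIC)
    col=cv2.cvtColor(G,cv2.COLOR_GRAY2BGR)
    for nm,s in seeds.items():
        sx,sy=[int(k*(a+.5)) for a in s]
        ref=np.median(G[sy-12:sy+12,sx-12:sx+12])
        best=None
        for th in(6,8,10,13,16,20,25,30):   # largest tolerance that does not leak out over the lip
            m=(G>ref-th).astype(np.uint8); m=cv2.morphologyEx(m,cv2.MORPH_OPEN,np.ones((5,5)))
            _,lab=cv2.connectedComponents(m,connectivity=4)
            if lab[sy,sx]==0: continue
            cn=max(cv2.findContours((lab==lab[sy,sx]).astype(np.uint8),cv2.RETR_EXTERNAL,cv2.CHAIN_APPROX_NONE)[0],key=cv2.contourArea)
            w=ray(c,cn[:,0]/k-0.5+.5/k,10).astype(np.float32)
            A=cv2.contourArea(w)
            exp=dict(slab=126*78,tail=np.pi*400,toe=44*26+np.pi*22**2,vert=np.pi*36.5**2)[nm]
            if A<exp*1.35: best=(th,A/exp,w,cn)
        if best is None: print(n,nm,"fail"); continue
        th,f,w,cn=best; h=cv2.convexHull(w); (cx,cy),(a,b),ang=cv2.minAreaRect(h)
        if a<b: a,b,ang=b,a,ang-90
        M=cv2.moments(h); mc=(M["m10"]/M["m00"],M["m01"]/M["m00"])
        if n=="top": W[nm]=np.array(mc)
        print(n,nm,th,"area ratio %.2f"%f,"rect c",np.round((cx,cy),1),"size",np.round((a,b),1),"ang %.1f"%ang,"centroid",np.round(mc,1))
        cv2.drawContours(col,[cn],-1,(0,0,255),1)
    if n=="side": 
        tiles=[]
    for nm in seeds:
        sx,sy=[int(k*(a+.5)) for a in seeds[nm]]; t=np.zeros((300,400,3),np.uint8); cut=col[max(0,sy-150):sy+150,max(0,sx-200):sx+200]; t[:cut.shape[0],:cut.shape[1]]=cut; vis.append(t)
cv2.imwrite("pics/hollows.png",cv2.resize(np.vstack([np.hstack(vis[i:i+4]) for i in(0,4)]),(800,300)))
for n in("top","side"):
    c=np.load(f"{n}0.npz"); X=cloud(c)
    for nm,p in W.items():
        d=np.hypot(X[...,0]-p[0],X[...,1]-p[1]); print(n,nm,"floor z",np.nanmedian(X[d<15][:,2]).round(1),"table",np.nanmedian(X[(d>100)&(d<115)&(X[...,2]<8)][:,2]).round(1))
    q=X[(np.hypot(X[...,0]-642,X[...,1]-5)<40)&(X[...,2]>40)&(X[...,2]<100)]; print("glue",n,q.mean(0).round(1),q[:,2].max())
```

```text
top slab 10 area ratio 0.92 rect c [443.1 312.4] size [124.   76.8] ang -21.7 centroid [443.1 312.5]
top tail 16 area ratio 0.92 rect c [473.2 -17.7] size [38.5 38.3] ang -31.6 centroid [473.4 -17.3]
top toe 16 area ratio 0.93 rect c [ 613.3 -202.8] size [68.9 46.9] ang 28.2 centroid [ 614.3 -203.2]
top vert 20 area ratio 1.05 rect c [ 446.  -339.8] size [77.5 73.2] ang -82.1 centroid [ 445.4 -339. ]
side slab 30 area ratio 1.17 rect c [447.3 306.7] size [156.8 111.3] ang -23.7 centroid [453.6 298.4]
side tail 8 area ratio 1.05 rect c [475.7 -11.1] size [43.9 43. ] ang 36.2 centroid [473.4 -11.8]
side toe 10 area ratio 1.31 rect c [ 613.2 -200.8] size [103.8  52.4] ang 15.1 centroid [ 614.6 -203.3]
side vert 10 area ratio 1.30 rect c [ 444.3 -336.7] size [110.6  76.6] ang -10.2 centroid [ 449.6 -338.4]
top slab floor z 9.9 table -0.4
top tail floor z 9.4 table -0.3
top toe floor z 9.1 table -0.3
top vert floor z 9.5 table -0.3
glue top [640.1   6.3  49. ] 71.48131956257038
side slab floor z 10.0 table -0.0
side tail floor z 9.8 table 0.0
side toe floor z 10.3 table 0.2
side vert floor z 10.0 table -0.1
glue side [638.5   9.3  50. ] 72.65980250323932
```

View pics/hollows.png

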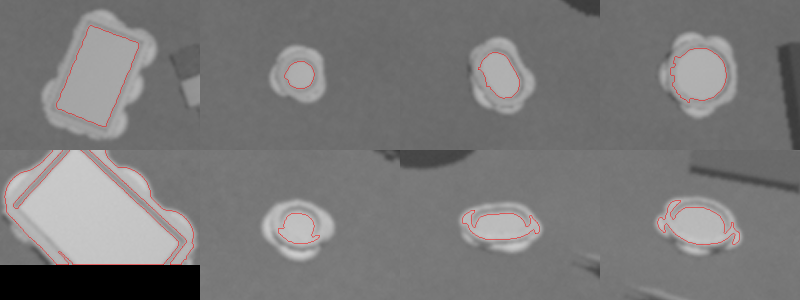

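The red outlines follow the floors well in the top view (row 1), with small leaks on the left of the toe and vertebra hollows. In the side view the near lip hides part of each floor, so I use it only for heights; both views agree on z of about 10. Next is a refined fit and a planner helper.

```bash
cat >> h.py <<'E'
from scipy.spatial.transform import Rotation as Ro
def plan(o,x,y,z,cl):
    """shift (25 mm) and turn (8 deg) to bring TCP to x,y,z with closing line at cl deg (mod 180)"""
    Rt=Ro.from_rotvec(o["ee_rot"]).as_matrix()
    s=Rt.T@(np.array([x,y,z])-o["eef_pos"])/25
    now=np.degrees(np.arctan2(Rt[1,1],Rt[0,1])); d=(cl-now+90)%180-90
    print("closing %.1f"%now,"tilt",Rt[:,2].round(3),"-> shift",s.round(2),"turn %.2f"%(-d/8))
E
python3 - <<'E'
from h import *
from bench import r
c=np.load("top0.npz"); k=4
G=cv2.resize(cv2.cvtColor(c["pixels"],cv2.COLOR_BGR2GRAY),None,fx=k,fy=k,interpolation=cv2.INTER_CUBIC)
for nm,s,th in(("slab",(149,271),10),("tail",(267.5,259),16),("toe",(333,208),16),("vert",(384,268),20)):
    sx,sy=[int(k*(a+.5)) for a in s]; ref=np.median(G[sy-12:sy+12,sx-12:sx+12])
    m=cv2.morphologyEx((G>ref-th).astype(np.uint8),cv2.MORPH_OPEN,np.ones((5,5)))
    _,lab=cv2.connectedComponents(m,connectivity=4); m=(lab==lab[sy,sx]).astype(np.uint8)
    m=cv2.morphologyEx(m,cv2.MORPH_OPEN,cv2.getStructuringElement(cv2.MORPH_ELLIPSE,(31,31)))
    cn=max(cv2.findContours(m,cv2.RETR_EXTERNAL,cv2.CHAIN_APPROX_NONE)[0],key=cv2.contourArea)
    w=ray(c,cn[:,0]/k-.5+.5/k,10).astype(np.float32); print(nm,cv2.minAreaRect(w),cv2.fitEllipse(w))
plan(r.get_obs(),644.7,211.7,200,-65)
E
```

```text
slab ((443.27734375, 312.51513671875), (76.30610656738281, 123.98381805419922), 67.8509750366211) ((443.2761535644531, 312.5429992675781), (84.23747253417969, 144.71026611328125), 68.33192443847656)
tail ((473.40972900390625, -17.655630111694336), (37.86048126220703, 38.076416015625), 62.768585205078125) ((473.46234130859375, -17.70949363708496), (37.60660934448242, 38.37422561645508), 4.137877941131592)
toe ((613.8034057617188, -203.77456665039062), (67.80489349365234, 44.52775573730469), 28.728422164916992) ((614.441162109375, -204.30601501464844), (45.023136138916016, 70.06529235839844), 118.46739959716797)
vert ((445.9644470214844, -341.3331604003906), (74.28233337402344, 72.62854766845703), 89.3946304321289) ((445.9949951171875, -341.149169921875), (71.25027465820312, 75.63583374023438), 22.56909942626953)
closing -76.5 tilt [-0.001  0.002 -1.   ] -> shift [ 27.05 -28.2    2.03] turn -1.44
```

drive_tool([
  [[0.8, -0.8, 0], 0],
  [[2.4, -2.5, 0], -0.1],
  [[4.3, -4.5, 0], -0.3],
  [[6.2, -6.5, 0], -0.4],
  [[8.1, -8.4, 0], -0.5],
  [[10, -10.4, 0], -0.6],
  [[11.9, -12.4, 0], -0.7],
  [[13.8, -14.4, 0], -0.8],
  [[15.7, -16.4, 0], -0.9],
  [[17.6, -18.3, 0], -1],
  [[19.5, -20.3, 0], -1.1],
  [[21.4, -22.3, 0], -1.2],
  [[23.2, -24.2, 0.4], -1.3],
  [[24.8, -25.9, 0.8], -1.4],
  [[26, -27.1, 1.2], -1.44],
  [[26.7, -27.8, 1.6], -1.44],
  [[27.05, -28.2, 1.8], -1.44],
  [[27.05, -28.2, 1.8], -1.44],
  [[27.05, -28.2, 1.8], -1.44],
], jaw=0.6, grip_force=30)

```text
time: 2.48
eef_pos: [645.0, 208.1, 205.7]
ee_rot: [3.066, 0.675, -0.001]
contact_force: [1.0, -0.0, 0.2]
opening: 0.595
finger_force: 0.0
```

```bash
cat > look.py <<'E'
from h import *
from bench import r
import sys
def crop(n,c,X,half,scale,name):
    u,v=proj(c,X)[0].astype(int); p=c["pixels"][max(0,v-half):v+half,max(0,u-half):u+half]
    cv2.imwrite(f"pics/{name}.png",cv2.resize(p,None,fx=scale,fy=scale,interpolation=cv2.INTER_CUBIC)); print(n,"crop origin",u-half,v-half,"scale",scale)
E
python3 - <<'E'
from look import *
o=r.get_obs(); print(r.tip_reach,o["eef_pos"].round(1),o["opening"])
c=r.camera("side"); X=cloud(c); p=o["eef_pos"]
m=(np.hypot(X[...,0]-p[0],X[...,1]-p[1])<70)&(X[...,2]>150); z=np.sort(X[m][:,2]); print("lowest tool points",z[:10].round(0), len(z))
print([(b,int(((z>=b)&(z<b+5)).sum())) for b in range(150,260,5)])
crop("side",c,[p[0],p[1],170],75,4,"hand1")
plan(o,644.7,211.7,142,-65)
E
```

```text
19.0 [645.  208.1 205.7] 0.5945482265966185
lowest tool points [191. 191. 192. 192. 192. 193. 193. 194. 195. 195.] 13129
[(150, 0), (155, 0), (160, 0), (165, 0), (170, 0), (175, 0), (180, 0), (185, 0), (190, 9), (195, 18), (200, 20), (205, 9), (210, 1), (215, 5), (220, 0), (225, 0), (230, 1), (235, 11), (240, 47), (245, 25), (250, 23), (255, 70)]
side crop origin 148 194 scale 4
closing -65.2 tilt [ 0.    -0.002 -1.   ] -> shift [ 0.05 -0.14  2.55] turn -0.02
```

View pics/hand1.png

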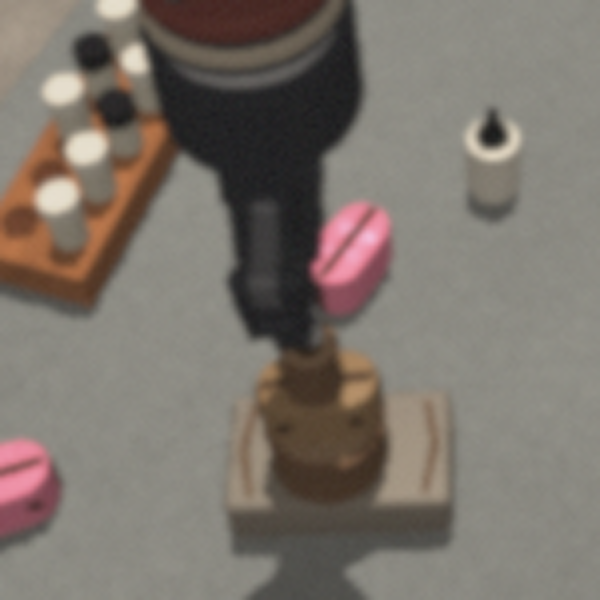

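The side view shows the fingertips at about (310,335) in the crop, just above the tail vertebra. They stand about 15 mm ahead of the TCP at 0.6 opening, so the 19 mm reach applies when shut.

drive_tool([
  [[0.05, -0.14, 0.3], 0],
  [[0.05, -0.14, 0.9], 0],
  [[0.05, -0.14, 1.5], 0],
  [[0.05, -0.14, 2], 0],
  [[0.05, -0.14, 2.3], 0],
  [[0.05, -0.14, 2.5], 0],
  [[0.05, -0.14, 2.53], 0],
  [[0.05, -0.14, 2.53], 0],
  [[0.05, -0.14, 2.53], 0],
])

```text
time: 3.65
eef_pos: [644.8, 214.7, 142.6]
ee_rot: [-3.067, -0.679, -0.002]
contact_force: [0.0, -0.6, -0.0]
opening: 0.604
finger_force: 0.0
```

drive_tool([
  [[0, 0, 0], 0],
  [[0, 0, 0], 0],
  [[0, 0, 0], 0],
  [[0, 0, 0], 0],
  [[0, 0, 0], 0],
  [[0, 0, 0], 0],
], jaw=0.2, grip_force=25)

```text
time: 4.4
eef_pos: [644.8, 214.6, 142.5]
ee_rot: [-3.067, -0.679, -0.001]
contact_force: [-0.9, -0.0, 3.1]
opening: 0.318
finger_force: 24.8
```

Run:
```python
from look import *
o=r.get_obs(); print(o["time"],o["eef_pos"].round(1),o["opening"],o["finger_force"],o["contact_force"].round(1))
plan(o,473.4,-17.7,36+o["eef_pos"][2]-123+0,-65)
plan(o,473.4,-17.7,27+o["eef_pos"][2]-123+0,-65)
```

```text
4.4 [644.8 214.6 142.5] 0.3179964193860801 24.774616062641144 [-0.9 -0.   3.1]
closing -65.0 tilt [ 0.001  0.    -1.   ] -> shift [-10.14   5.53   3.47] turn -0.00
closing -65.0 tilt [ 0.001  0.    -1.   ] -> shift [-10.14   5.53   3.83] turn -0.00
```

drive_tool([
  [[0, 0, -0.2], 0],
  [[0, 0, -0.7], 0],
  [[0, 0, -1.2], 0],
  [[-0.4, 0.2, -1.5], 0],
  [[-1.4, 0.8, -1.5], 0],
  [[-2.8, 1.5, -1.5], 0],
  [[-4.2, 2.3, -1.5], 0],
  [[-5.6, 3.1, -1.3], 0],
  [[-7, 3.8, -0.6], 0],
  [[-8.3, 4.5, 0.2], 0],
  [[-9.3, 5.1, 0.9], 0],
  [[-9.9, 5.4, 1.5], 0],
  [[-10.14, 5.53, 2], 0],
  [[-10.14, 5.53, 2.2], 0],
  [[-10.14, 5.53, 2.2], 0],
  [[-10.14, 5.53, 2.2], 0],
  [[-10.14, 5.53, 2.2], 0],
  [[-10.14, 5.53, 2.2], 0],
])

```text
time: 6.65
eef_pos: [473.3, -17.6, 87.3]
ee_rot: [3.067, 0.68, 0.001]
contact_force: [-1.3, 1.0, -0.2]
opening: 0.316
finger_force: 24.6
```

Run:
```python
from look import *
o=r.get_obs(); print(o["time"],o["eef_pos"].round(1),o["opening"],o["finger_force"],o["contact_force"].round(1))
c=r.camera("side"); X=cloud(c); p=o["eef_pos"]
hsv=cv2.cvtColor(c["pixels"],cv2.COLOR_BGR2HSV)
crop("side",c,[p[0],p[1],40],60,5,"tail2")
m=(np.hypot(X[...,0]-p[0],X[...,1]-p[1])<22)&(X[...,2]>25)&(X[...,2]<p[2]+5)&(hsv[...,1]>60); q=X[m]; print("bone",len(q),q.mean(0),q.min(0),q.max(0))
plan(o,473.4,-17.7,46.5,-65)
c=r.camera("top"); X=cloud(c); hsv=cv2.cvtColor(c["pixels"],cv2.COLOR_BGR2HSV)
for nm,lo,hi in(("toe",97,114),("vert",66,78)):
    q=X[(np.hypot(X[...,0]-641,X[...,1]-209)<95)&(X[...,2]>lo)&(X[...,2]<hi)]; print(nm,cv2.minAreaRect(q[:,:2].astype(np.float32)),np.median(q[:,2]))
```

```text
6.65 [473.3 -17.6  87.3] 0.3158258103014775 24.64458793401718 [-1.3  1.  -0.2]
side crop origin 283 184 scale 5
bone 25 [480.94621861 -13.14091075  74.40344479] [469.01209952 -26.46670391  52.74900996] [486.49313612  -3.90378237  87.88997599]
closing -65.0 tilt [ 0.001  0.    -1.   ] -> shift [-0.    0.    1.63] turn -0.00
toe ((645.1243896484375, 210.7198486328125), (58.789588928222656, 31.19930076599121), 27.254846572875977) 105.63781007666465
vert ((641.8300170898438, 209.50196838378906), (53.3309440612793, 58.50595474243164), 33.18933868408203) 71.87146673851674
```

View pics/tail2.png

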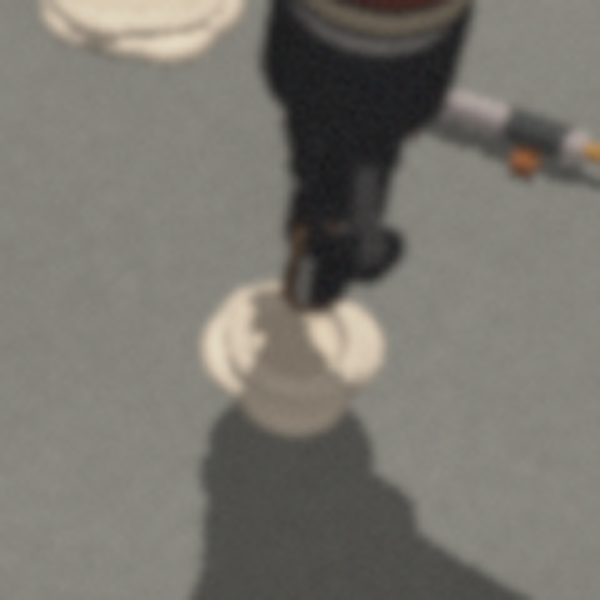

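The crop shows the hand over the tail cradle, with the finger at (315,290) and only a sliver of brown at (300,240). I'll check what is between the fingers.

Run:
```python
from look import *
o=r.get_obs(); p=o["eef_pos"]
c=r.camera("side"); X=cloud(c)
d=np.hypot(X[...,0]-p[0],X[...,1]-p[1])
for b in range(30,100,6):
    m=(d<30)&(X[...,2]>=b)&(X[...,2]<b+6); q=X[m]
    if len(q): print(b,len(q),q.mean(0).round(0),np.median(c["pixels"][m],0))
u,v=proj(c,p)[0].astype(int); img=c["pixels"][v-15:v+30,u-25:u+25]
cv2.imwrite("pics/tail3.png",cv2.resize(cv2.convertScaleAbs(img,alpha=1.8,beta=10),None,fx=12,fy=12,interpolation=cv2.INTER_CUBIC))
```

```text
48 9 [471.  -8.  52.] [ 89. 103. 116.]
54 18 [473.  -6.  56.] [64.5 73.  82.5]
60 4 [481. -10.  62.] [66.  73.5 80. ]
66 7 [478.  -5.  69.] [62. 67. 73.]
72 12 [478.  -8.  76.] [72.  75.  78.5]
78 26 [474.  -5.  81.] [59.5 65.5 75. ]
84 43 [475.  -9.  86.] [48. 54. 63.]
90 12 [474.  -5.  93.] [60. 61. 63.]
96 9 [484. -17.  99.] [67. 71. 72.]
```

View pics/tail3.png

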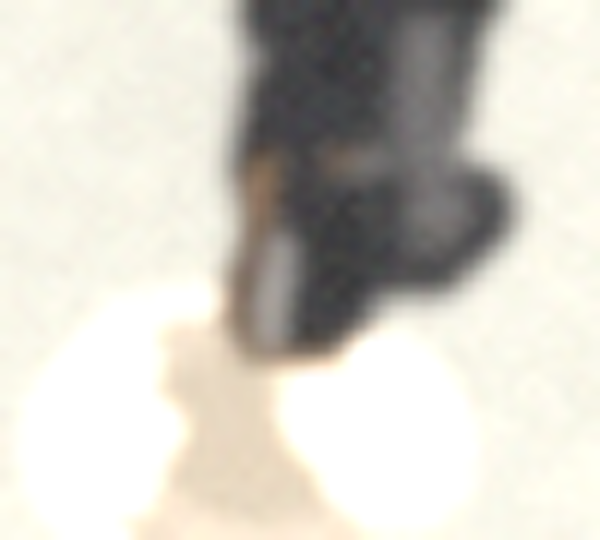

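Brown bone shows on both sides of the finger, (260,180) to (250,340) in the crop, and reaches down to z of about 51 as expected. So it is held upright and can be lowered.

drive_tool([
  [[0, 0, 0.3], 0],
  [[0, 0, 0.8], 0],
  [[0, 0, 1.2], 0],
  [[0, 0, 1.42], 0],
  [[0, 0, 1.52], 0],
  [[0, 0, 1.56], 0],
  [[0, 0, 1.58], 0],
  [[0, 0, 1.6], 0],
  [[0, 0, 1.6], 0],
  [[0, 0, 1.6], 0],
])

```text
time: 8.05
eef_pos: [473.2, -17.8, 47.2]
ee_rot: [-3.067, -0.679, -0.0]
contact_force: [0.5, -0.5, 0.5]
opening: 0.316
finger_force: 24.6
```

drive_tool([
  [[0, 0, 0.02], 0],
  [[0, 0, 0.04], 0],
  [[0, 0, 0.06], 0],
  [[0, 0, 0.06], 0],
  [[0, 0, 0.06], 0],
])

```text
time: 8.68
eef_pos: [473.2, -17.8, 46.4]
ee_rot: [3.067, 0.679, 0.001]
contact_force: [-1.7, 0.3, 7.6]
opening: 0.316
finger_force: 25.3
```

drive_tool([
  [[0, 0, 0], 0],
  [[0, 0, 0], 0],
  [[0, 0, 0], 0],
  [[0, 0, 0], 0],
], jaw=0.6)

```text
time: 9.18
eef_pos: [473.1, -17.8, 45.4]
ee_rot: [-3.067, -0.679, 0.0]
contact_force: [0.3, -0.2, -0.1]
opening: 0.593
finger_force: 0.0
```

drive_tool([
  [[0, 0, -0.3], 0],
  [[0, 0, -1], 0],
  [[0, 0, -2], 0],
  [[0, 0, -3.2], 0],
  [[0.8, -0.4, -4.2], 0],
  [[2.4, -1.3, -4.8], 0],
  [[4.3, -2.3, -5], 0],
  [[6.2, -3.4, -5], 0],
  [[8, -4.4, -5], 0],
  [[9.3, -5.1, -5], 0],
  [[10, -5.5, -5], 0],
  [[10.1, -5.5, -5], 0],
  [[10.1, -5.5, -5], 0],
  [[10.1, -5.5, -5], 0],
  [[10.1, -5.5, -5], 0],
])

```text
time: 11.05
eef_pos: [643.8, 212.4, 170.9]
ee_rot: [3.067, 0.677, -0.0]
contact_force: [0.2, -0.0, -0.4]
opening: 0.598
finger_force: 0.0
```

Run:
```python
from look import *
o=r.get_obs(); print(o["time"],o["eef_pos"].round(1),o["opening"],o["finger_force"],o["contact_force"].round(1))
for n in("top","side"):
    c=r.camera(n); X=cloud(c); q=X[(np.hypot(X[...,0]-473,X[...,1]+18)<40)&(X[...,2]>36)&(X[...,2]<60)]
    print("tail",n,len(q),np.median(q[:,2]),cv2.minAreaRect(q[:,:2].astype(np.float32)))
    for lo,hi in((97,114),(66,78)):
        q=X[(np.hypot(X[...,0]-641,X[...,1]-209)<95)&(X[...,2]>lo)&(X[...,2]<hi)]; print(lo,len(q),cv2.minAreaRect(q[:,:2].astype(np.float32)),np.median(q[:,2]))
plan(o,644.6,211,107.5,-62)
```

```text
11.05 [643.8 212.4 170.9] 0.5980130332957247 0.0 [ 0.2 -0.  -0.4]
tail top 81 43.71744357946642 ((471.6365661621094, -16.502147674560547), (24.428382873535156, 24.375154495239258), 89.23584747314453)
97 18 ((644.6821899414062, 194.9835662841797), (25.365869522094727, 3.6431939601898193), 26.191984176635742) 103.94459416614586
66 55 ((644.7655639648438, 187.69525146484375), (40.27246856689453, 14.398595809936523), 14.292078018188477) 72.39499850854902
tail side 119 43.88846337580087 ((471.74951171875, -16.29631805419922), (24.918663024902344, 26.595163345336914), 16.550678253173828)
97 294 ((640.337890625, 213.26927185058594), (55.08049392700195, 32.48249053955078), 52.011924743652344) 105.8014344289655
66 234 ((637.1207885742188, 222.72991943359375), (59.6027717590332, 32.45327377319336), 30.54865837097168) 72.22551519017482
closing -65.1 tilt [ 0. -0. -1.] -> shift [0.01 0.06 2.54] turn -0.39
```

The tail vertebra sits flat: top at 43.8 mm (10 + 34), centre within 2 mm of the hollow. Next is the toe.

drive_tool([
  [[0.03, 0.06, 0.4], -0.1],
  [[0.03, 0.06, 1], -0.3],
  [[0.03, 0.06, 1.6], -0.33],
  [[0.03, 0.06, 2.1], -0.33],
  [[0.03, 0.06, 2.4], -0.33],
  [[0.03, 0.06, 2.52], -0.33],
  [[0.03, 0.06, 2.52], -0.33],
  [[0.03, 0.06, 2.52], -0.33],
])

```text
time: 12.15
eef_pos: [645.6, 212.6, 108.2]
ee_rot: [-3.051, -0.75, -0.002]
contact_force: [0.4, -0.4, 1.0]
opening: 0.6
finger_force: 0.0
```

drive_tool([
  [[0, 0, 0], 0],
  [[0, 0, 0], 0],
  [[0, 0, 0], 0],
  [[0, 0, 0], 0],
  [[0, 0, 0], 0],
  [[0, 0, 0], 0],
], jaw=0.2, grip_force=30)

```text
time: 12.9
eef_pos: [645.8, 212.5, 108.3]
ee_rot: [-3.051, -0.75, -0.002]
contact_force: [0.2, -0.9, 5.0]
opening: 0.362
finger_force: 30.8
```

Run:
```python
from look import *
o=r.get_obs(); print(o["time"],o["eef_pos"].round(1),o["opening"],o["finger_force"],o["contact_force"].round(1))
plan(o,614,-204.2,36+o["eef_pos"][2]-89+0,-62.5+1.3)
plan(o,614,-204.2,27+o["eef_pos"][2]-89+0,-62.5+1.3)
```

```text
12.9 [645.8 212.5 108.3] 0.36232298065603424 30.839987061917782 [ 0.2 -0.9  5. ]
closing -62.4 tilt [ 0.001  0.    -1.   ] -> shift [-8.85 14.18  2.11] turn -0.15
closing -62.4 tilt [ 0.001  0.    -1.   ] -> shift [-8.85 14.18  2.47] turn -0.15
```

drive_tool([
  [[0, 0, -0.2], 0],
  [[0, 0, -0.8], 0],
  [[0, 0, -1.8], 0],
  [[-0.2, 0.4, -2.6], 0],
  [[-0.9, 1.4, -3], 0],
  [[-1.9, 3, -3], 0],
  [[-3, 4.8, -3], -0.1],
  [[-4.1, 6.6, -3], -0.15],
  [[-5.2, 8.4, -3], -0.15],
  [[-6.3, 10.2, -2.8], -0.15],
  [[-7.3, 11.8, -2], -0.15],
  [[-8.1, 13.1, -1.2], -0.15],
  [[-8.6, 13.9, -0.4], -0.15],
  [[-8.78, 14.18, 0.3], -0.15],
  [[-8.78, 14.18, 0.7], -0.15],
  [[-8.78, 14.18, 0.8], -0.15],
  [[-8.78, 14.18, 0.8], -0.15],
  [[-8.78, 14.18, 0.8], -0.15],
  [[-8.78, 14.18, 0.8], -0.15],
])

```text
time: 15.28
eef_pos: [615.5, -203.2, 88.3]
ee_rot: [3.042, 0.782, 0.002]
contact_force: [-0.2, 0.0, -1.4]
opening: 0.363
finger_force: 30.1
```

Run:
```python
from look import *
o=r.get_obs(); p=o["eef_pos"]; print(o["time"],p.round(1),o["opening"],o["finger_force"],o["contact_force"].round(1))
for n in("top","side"):
    c=r.camera(n); X=cloud(c); hsv=cv2.cvtColor(c["pixels"],cv2.COLOR_BGR2HSV)
    m=(np.hypot(X[...,0]-p[0],X[...,1]-p[1])<40)&(X[...,2]>40)&(X[...,2]<p[2]+4)&(hsv[...,1]>80)
    q=X[m]; print(n,len(q)); 
    if len(q)>8: print(q.mean(0).round(1),np.percentile(q[:,2],[5,50,95]),cv2.minAreaRect(q[:,:2].astype(np.float32)))
    for nm,lo,hi in(("vert",66,78),("slab",28,44)):
        q=X[(np.hypot(X[...,0]-641,X[...,1]-209)<75)&(X[...,2]>lo)&(X[...,2]<hi)]; print(n,nm,len(q),cv2.minAreaRect(q[:,:2].astype(np.float32)),np.median(q[:,2]))
ax=np.array([np.cos(np.radians(28.6)),np.sin(np.radians(28.6))])*1.8
plan(o,614+ax[0],-204.2+ax[1],46.3,-61.2)
crop("side",c,[p[0],p[1],60],50,6,"toe1")
```

```text
15.275 [ 615.5 -203.2   88.3] 0.36291500156567297 30.14627728611231 [-0.2  0.  -1.4]
top 19
[ 591.7 -203.8   85.3] [81.41122219 84.90257236 89.99773851] ((591.7861938476562, -204.66871643066406), (20.51816177368164, 5.230286121368408), 85.84589385986328)
top vert 378 ((644.4764404296875, 210.33131408691406), (57.59205627441406, 57.165374755859375), 1.488877773284912) 72.05014328092335
top slab 528 ((640.8817138671875, 208.19277954101562), (112.80323028564453, 64.06000518798828), 23.82147789001465) 35.34759547533912
side 126
[ 616.8 -190.5   75.6] [59.40321582 77.77002414 87.43557618] ((611.6322021484375, -192.98287963867188), (28.144779205322266, 47.997188568115234), 88.86661529541016)
side vert 710 ((644.0997314453125, 210.77340698242188), (59.08587646484375, 58.82072830200195), 43.501792907714844) 72.50488554170539
side slab 982 ((640.7321166992188, 208.54164123535156), (110.799560546875, 64.10040283203125), 23.28057098388672) 36.050961932737046
closing -61.2 tilt [ 0.001 -0.    -1.   ] -> shift [-0.    0.01  1.68] turn 0.01
side crop origin 260 117 scale 6
```

View pics/toe1.png

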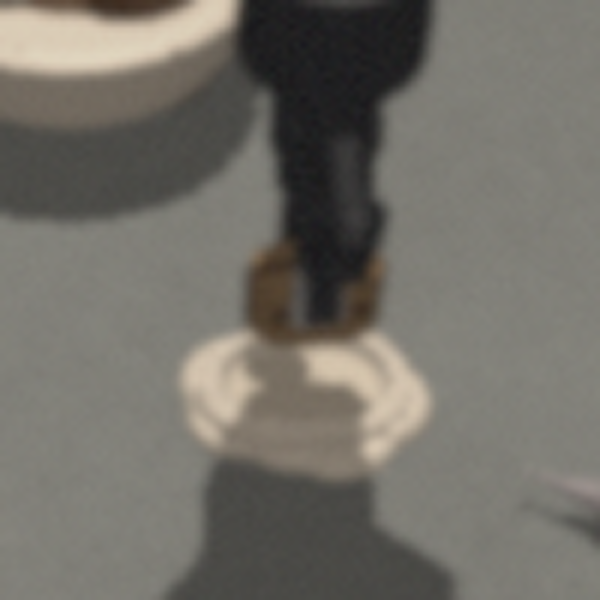

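The toe is held level, centred at crop (315,300), above its cradle at (305,400). Lowering it.

drive_tool([
  [[0, 0, 0.3], 0],
  [[0, 0, 0.8], 0],
  [[0, 0, 1.2], 0],
  [[0, 0, 1.45], 0],
  [[0, 0, 1.57], 0],
  [[0, 0, 1.62], 0],
  [[0, 0, 1.65], 0],
  [[0, 0, 1.67], 0],
  [[0, 0, 1.69], 0],
  [[0, 0, 1.69], 0],
  [[0, 0, 1.69], 0],
])

```text
time: 16.75
eef_pos: [615.3, -203.5, 46.3]
ee_rot: [3.042, 0.781, 0.001]
contact_force: [-1.4, 1.1, 5.5]
opening: 0.366
finger_force: 30.9
```

drive_tool([
  [[0, 0, 0], 0],
  [[0, 0, 0], 0],
  [[0, 0, 0], 0],
  [[0, 0, 0], 0],
], jaw=0.6)

```text
time: 17.25
eef_pos: [615.1, -203.4, 45.1]
ee_rot: [-3.043, -0.782, 0.0]
contact_force: [0.2, -0.3, -0.5]
opening: 0.604
finger_force: 0.0
```

drive_tool([
  [[0, 0, -0.3], 0],
  [[0, 0, -1], 0],
  [[0, 0, -2.2], 0],
  [[0, 0, -3.6], 0],
  [[0.4, -0.6, -4.8], 0],
  [[1.3, -2.1, -5], 0],
  [[2.4, -3.9, -5], 0],
  [[3.5, -5.7, -5], 0],
  [[4.6, -7.5, -5], 0],
  [[5.7, -9.3, -5], 0],
  [[6.8, -11.1, -5], 0],
  [[7.8, -12.6, -5], 0],
  [[8.4, -13.6, -4.8], 0],
  [[8.7, -14.1, -4.5], 0],
  [[8.7, -14.1, -4.2], 0],
  [[8.7, -14.1, -4], 0],
  [[8.7, -14.1, -4], 0],
  [[8.7, -14.1, -4], 0],
  [[8.7, -14.1, -4], 0],
], jaw=1.0)

```text
time: 19.62
eef_pos: [636.1, 209.9, 145.7]
ee_rot: [-3.043, -0.781, -0.001]
contact_force: [-0.3, 0.3, 0.2]
opening: 1.0
finger_force: 0.0
```

Run:
```python
from look import *
o=r.get_obs(); p=o["eef_pos"]; print(o["time"],p.round(1),o["opening"],o["finger_force"],o["contact_force"].round(1))
for n in("top","side"):
    c=r.camera(n); X=cloud(c)
    q=X[(np.hypot(X[...,0]-614,X[...,1]+204)<45)&(X[...,2]>36)&(X[...,2]<60)]
    print("toe",n,len(q),np.median(q[:,2]),cv2.minAreaRect(q[:,:2].astype(np.float32)))
plan(o,644.3,210.5,67,-65)
```

```text
19.625 [636.1 209.9 145.7] 1.0004035221859444 0.0 [-0.3  0.3  0.2]
toe top 217 43.51015220755306 ((613.2344360351562, -202.1423797607422), (58.00209426879883, 31.882139205932617), 31.661182403564453)
toe side 205 43.52128409644566 ((612.1951293945312, -201.36483764648438), (55.16151428222656, 32.029781341552734), 23.70580291748047)
closing -61.2 tilt [ 0.001  0.    -1.   ] -> shift [0.3  0.14 3.15] turn 0.47
```

The toe is bedded: top at 43.5 mm, centre within about 2 mm, angle about 28°. Next is the large vertebra.

drive_tool([
  [[0.1, 0.05, 0.2], 0.1],
  [[0.2, 0.1, 0.8], 0.3],
  [[0.3, 0.14, 1.5], 0.4],
  [[0.3, 0.14, 2.2], 0.47],
  [[0.3, 0.14, 2.7], 0.47],
  [[0.3, 0.14, 3], 0.47],
  [[0.3, 0.14, 3.1], 0.47],
  [[0.3, 0.14, 3.1], 0.47],
  [[0.3, 0.14, 3.1], 0.47],
])

```text
time: 20.85
eef_pos: [644.4, 211.0, 68.6]
ee_rot: [-3.067, -0.681, -0.002]
contact_force: [0.6, 0.5, 0.6]
opening: 1.001
finger_force: 0.0
```

drive_tool([
  [[0, 0, 0], 0],
  [[0, 0, 0], 0],
  [[0, 0, 0], 0],
  [[0, 0, 0], 0],
  [[0, 0, 0], 0],
  [[0, 0, 0], 0],
], jaw=0.5, grip_force=40)

```text
time: 21.6
eef_pos: [644.6, 210.8, 68.7]
ee_rot: [3.067, 0.681, 0.002]
contact_force: [-0.9, -0.8, 4.4]
opening: 0.69
finger_force: 44.1
```

Run:
```python
from look import *
o=r.get_obs(); print(o["time"],o["eef_pos"].round(1),o["opening"],o["finger_force"],o["contact_force"].round(1))
plan(o,446,-341.3,28+o["eef_pos"][2]-54,-65)
plan(o,540,-150,150,-65)
```

```text
21.6 [644.6 210.8  68.7] 0.6895015612241207 44.094759821891785 [-0.9 -0.8  4.4]
closing -65.0 tilt [ 0.002  0.    -1.   ] -> shift [-16.55  16.64   1.02] turn 0.01
closing -65.0 tilt [ 0.002  0.    -1.   ] -> shift [-9.9  11.3  -3.26] turn 0.01
```

drive_tool([
  [[0, 0, -0.2], 0],
  [[0, 0, -0.8], 0],
  [[0, 0, -1.7], 0],
  [[-0.3, 0.3, -2.5], 0],
  [[-1.2, 1.2, -2.9], 0],
  [[-2.4, 2.4, -3], 0],
  [[-3.7, 3.7, -3], 0],
  [[-5, 5, -3], 0],
  [[-6.3, 6.3, -3], 0],
  [[-7.6, 7.6, -3], 0],
  [[-8.9, 8.9, -3], 0],
  [[-10.2, 10.3, -3], 0],
  [[-11.5, 11.6, -2.8], 0],
  [[-12.8, 12.9, -2.3], 0],
  [[-14, 14.1, -1.8], 0],
  [[-15.1, 15.2, -1.2], 0],
  [[-15.9, 16, -0.7], 0],
  [[-16.4, 16.5, -0.4], 0],
  [[-16.55, 16.64, -0.3], 0],
  [[-16.55, 16.64, -0.3], 0],
])

```text
time: 24.1
eef_pos: [445.9, -340.4, 75.7]
ee_rot: [-3.066, -0.683, -0.001]
contact_force: [0.8, 0.1, -2.8]
opening: 0.687
finger_force: 43.5
```

drive_tool([
  [[0, 0, 0], 0],
  [[0, 0, 0], 0],
  [[0, 0, 0], 0],
])

```text
time: 24.48
eef_pos: [445.8, -340.7, 75.6]
ee_rot: [3.066, 0.683, 0.001]
contact_force: [-0.6, -0.3, -1.5]
opening: 0.689
finger_force: 43.5
```

Run:
```python
from look import *
o=r.get_obs(); p=o["eef_pos"]; print(o["time"],p.round(1),o["opening"],o["finger_force"],o["contact_force"].round(1))
for n in("top","side"):
    c=r.camera(n); X=cloud(c); hsv=cv2.cvtColor(c["pixels"],cv2.COLOR_BGR2HSV)
    m=(np.hypot(X[...,0]-p[0],X[...,1]-p[1])<45)&(X[...,2]>22)&(X[...,2]<p[2]+8)&(hsv[...,1]>80)
    q=X[m]; print(n,len(q)); 
    if len(q)>8: print(q.mean(0).round(1),np.percentile(q[:,2],[2,50,98]),cv2.minAreaRect(q[:,:2].astype(np.float32)))
    q=X[(np.hypot(X[...,0]-641,X[...,1]-209)<75)&(X[...,2]>28)&(X[...,2]<44)]; print(n,"slab",len(q),cv2.minAreaRect(q[:,:2].astype(np.float32)),np.median(q[:,2]))
plan(o,446,-341.3,42.7,-65)
```

```text
24.475 [ 445.8 -340.7   75.6] 0.689055964676119 43.53384733200073 [-0.6 -0.3 -1.5]
top 68
[ 458.5 -320.8   75.7] [54.54188996 78.25875891 83.25723815] ((459.11566162109375, -321.63458251953125), (15.419151306152344, 32.73173522949219), 28.175966262817383)
top slab 935 ((640.4634399414062, 208.4083251953125), (113.12274932861328, 64.40718078613281), 23.724199295043945) 35.43155557450537
side 206
[ 455.9 -328.2   70.6] [47.17756538 77.29211794 81.26029694] ((452.26776123046875, -337.1797180175781), (38.681671142578125, 59.350486755371094), 8.969482421875)
side slab 1665 ((640.7437744140625, 208.50521850585938), (110.82670593261719, 64.49402618408203), 23.24391746520996) 36.01710011730491
closing -64.9 tilt [ 0.  0. -1.] -> shift [-0.    0.02  1.31] turn 0.01
```

The vertebra is level in the grip: its top is at about 78.5 mm, as expected. Lowering it.

drive_tool([
  [[0, 0, 0.2], 0],
  [[0, 0, 0.6], 0],
  [[0, 0, 0.95], 0],
  [[0, 0, 1.15], 0],
  [[0, 0, 1.23], 0],
  [[0, 0, 1.27], 0],
  [[0, 0, 1.3], 0],
  [[0, 0, 1.32], 0],
  [[0, 0, 1.32], 0],
  [[0, 0, 1.32], 0],
])

```text
time: 25.82
eef_pos: [445.5, -341.3, 42.7]
ee_rot: [3.067, 0.681, 0.0]
contact_force: [-0.8, 0.7, 1.1]
opening: 0.685
finger_force: 43.8
```

drive_tool([
  [[0, 0, 0.02], 0],
  [[0, 0, 0.03], 0],
  [[0, 0, 0.03], 0],
  [[0, 0, 0.03], 0],
])

```text
time: 26.32
eef_pos: [445.5, -341.4, 42.6]
ee_rot: [3.066, 0.681, 0.0]
contact_force: [-1.2, 1.9, 6.6]
opening: 0.689
finger_force: 44.6
```

drive_tool([
  [[0, 0, 0], 0],
  [[0, 0, 0], 0],
  [[0, 0, 0], 0],
  [[0, 0, 0], 0],
], jaw=1.0)

```text
time: 26.82
eef_pos: [445.4, -341.2, 41.4]
ee_rot: [-3.067, -0.681, -0.0]
contact_force: [-0.2, -0.5, 0.5]
opening: 1.0
finger_force: 0.0
```

drive_tool([
  [[0, 0, -0.3], 0],
  [[0, 0, -1], 0],
  [[0, 0, -2.2], 0],
  [[0.2, -0.2, -3.4], 0],
  [[1, -1, -4.4], 0],
  [[2.2, -2.2, -4.5], 0],
  [[3.6, -3.6, -4.5], 0],
  [[5, -5, -4.5], 0],
  [[6.4, -6.4, -4.5], 0],
  [[7.8, -7.9, -4.5], 0],
  [[9.2, -9.3, -4.5], 0],
  [[10.6, -10.7, -4.5], 0.1],
  [[12, -12.1, -4.5], 0.19],
  [[13.4, -13.5, -4.3], 0.19],
  [[14.7, -14.8, -4], 0.19],
  [[15.7, -15.8, -3.7], 0.19],
  [[16.2, -16.4, -3.3], 0.19],
  [[16.4, -16.6, -3], 0.19],
  [[16.4, -16.6, -2.8], 0.19],
  [[16.4, -16.6, -2.8], 0.19],
])

```text
time: 29.32
eef_pos: [640.9, 205.8, 111.2]
ee_rot: [3.075, 0.637, -0.002]
contact_force: [0.3, 0.0, 0.2]
opening: 0.999
finger_force: 0.0
```

drive_tool([
  [[0, 0, 0], 0],
  [[0, 0, 0], 0],
  [[0, 0, 0], 0],
])

```text
time: 29.7
eef_pos: [641.1, 208.1, 111.9]
ee_rot: [-3.076, -0.64, -0.001]
contact_force: [0.5, 0.4, -0.3]
opening: 0.998
finger_force: 0.0
```

Run:
```python
from look import *
o=r.get_obs(); p=o["eef_pos"]; print(o["time"],p.round(1),o["opening"],o["finger_force"],o["contact_force"].round(1))
for n in("top","side"):
    c=r.camera(n); X=cloud(c)
    q=X[(np.hypot(X[...,0]-446,X[...,1]+341)<50)&(X[...,2]>36)&(X[...,2]<60)]
    print("vert",n,len(q),np.median(q[:,2]),cv2.minAreaRect(q[:,:2].astype(np.float32)))
c=r.camera("side"); X=cloud(c); z=np.sort(X[(np.hypot(X[...,0]-p[0],X[...,1]-p[1])<75)&(X[...,2]>60)][:,2]); print("tips",z[:6].round(0))
plan(o,640.6,208.4,32,-66.5)
```

```text
29.7 [641.1 208.1 111.9] 0.9983445311286693 0.0 [ 0.5  0.4 -0.3]
vert top 389 46.134784415194105 ((446.5110778808594, -339.2134094238281), (58.21295166015625, 56.65626907348633), 88.73870849609375)
vert side 312 45.931141701067496 ((444.8103942871094, -339.94000244140625), (61.437191009521484, 59.41602325439453), 62.435665130615234)
tips [105. 110. 111. 115. 117. 118.]
closing -66.5 tilt [ 0.  0. -1.] -> shift [-0.02 -0.02  3.2 ] turn 0.00
```

The vertebra is bedded: top at 46 mm, centred. Next is the block.

drive_tool([
  [[-0.02, -0.01, 0.3], 0],
  [[-0.02, -0.01, 1], 0],
  [[-0.02, -0.01, 1.8], 0],
  [[-0.02, -0.01, 2.4], 0],
  [[-0.02, -0.01, 2.8], 0],
  [[-0.02, -0.01, 3.05], 0],
  [[-0.02, -0.01, 3.2], 0],
  [[-0.02, -0.01, 3.2], 0],
  [[-0.02, -0.01, 3.2], 0],
])

```text
time: 30.98
eef_pos: [640.9, 208.5, 32.2]
ee_rot: [-3.075, -0.641, -0.002]
contact_force: [-0.2, -0.6, 0.3]
opening: 1.0
finger_force: 0.0
```

drive_tool([
  [[0, 0, 0], 0],
  [[0, 0, 0], 0],
  [[0, 0, 0], 0],
  [[0, 0, 0], 0],
  [[0, 0, 0], 0],
  [[0, 0, 0], 0],
  [[0, 0, 0], 0],
], jaw=0.6, grip_force=80)

```text
time: 31.85
eef_pos: [641.4, 208.3, 32.8]
ee_rot: [3.075, 0.64, 0.003]
contact_force: [-0.3, -0.9, 5.9]
opening: 0.727
finger_force: 92.4
```

Run:
```python
from look import *
o=r.get_obs(); print(o["time"],o["eef_pos"].round(1),o["opening"],o["finger_force"],o["contact_force"].round(1))
plan(o,443.3,312.5,28+o["eef_pos"][2]-18,68)
```

```text
31.85 [641.4 208.3  32.8] 0.7269819550312028 92.37621188163757 [-0.3 -0.9  5.9]
closing -66.5 tilt [ 0.002  0.    -1.   ] -> shift [-5.6  -6.98 -0.42] turn 5.69
```

drive_tool([
  [[0, 0, -0.1], 0],
  [[0, 0, -0.5], 0],
  [[0, 0, -1.1], 0],
  [[0, 0, -1.8], 0],
  [[-0.2, -0.3, -2.4], 0.3],
  [[-0.7, -0.8, -2.7], 0.8],
  [[-1.2, -1.5, -2.8], 1.4],
  [[-1.8, -2.2, -2.8], 2],
  [[-2.4, -3, -2.8], 2.6],
  [[-3, -3.7, -2.8], 3.2],
  [[-3.6, -4.5, -2.8], 3.8],
  [[-4.2, -5.2, -2.8], 4.4],
  [[-4.8, -6, -2.8], 5],
  [[-5.3, -6.6, -2.6], 5.4],
  [[-5.5, -6.9, -2.3], 5.6],
  [[-5.6, -6.98, -2], 5.69],
  [[-5.6, -6.98, -1.7], 5.69],
  [[-5.6, -6.98, -1.6], 5.69],
  [[-5.6, -6.98, -1.6], 5.69],
  [[-5.6, -6.98, -1.6], 5.69],
])

```text
time: 34.35
eef_pos: [442.9, 312.3, 71.8]
ee_rot: [-3.083, 0.6, -0.001]
contact_force: [0.3, -0.6, -3.4]
opening: 0.729
finger_force: 91.3
```

drive_tool([
  [[0, 0, 0], 0],
  [[0, 0, 0], 0],
  [[0, 0, 0], 0],
])

```text
time: 34.72
eef_pos: [442.5, 312.5, 71.7]
ee_rot: [-3.084, 0.599, -0.0]
contact_force: [0.6, -0.9, -2.8]
opening: 0.724
finger_force: 91.3
```

Run:
```python
from look import *
o=r.get_obs(); p=o["eef_pos"]; print(o["time"],p.round(1),o["opening"],o["finger_force"],o["contact_force"].round(1),o["wrist_torque"].round(2))
top=p[2]+36-32.8
for n in("top","side"):
    c=r.camera(n); X=cloud(c)
    m=(np.hypot(X[...,0]-p[0],X[...,1]-p[1])<75)&(abs(X[...,2]-top)<7)
    q=X[m]; print(n,len(q),"z",np.median(q[:,2]).round(1),"exp",top.round(1),cv2.minAreaRect(q[:,:2].astype(np.float32)),"plane",np.linalg.lstsq(np.c_[q[:,:2]-p[:2],np.ones(len(q))],q[:,2],rcond=None)[0].round(3))
    crop(n,c,[p[0],p[1],70],70,5,"slab_"+n) if n=="top" else None
plan(o,443.3,312.5,42.8,68)
```

```text
34.725 [442.5 312.5  71.7] 0.7237438234487426 91.30353569984436 [ 0.6 -0.9 -2.8] [-0.02 -0.02 -0.01]
top 489 z 74.5 exp 74.9 ((439.75994873046875, 305.9950256347656), (65.76411437988281, 118.85726165771484), 78.76961517333984) plane [-0.0000e+00  1.1000e-02  7.4512e+01]
top crop origin 72 201 scale 5
side 1294 z 74.7 exp 74.9 ((442.684814453125, 324.24664306640625), (65.12639617919922, 122.60804748535156), 84.38200378417969) plane [-3.0000e-03 -8.0000e-03  7.4685e+01]
closing -112.0 tilt [ 0.  0. -1.] -> shift [ 0.03 -0.01  1.16] turn 0.00
```

View pics/slab_top.png

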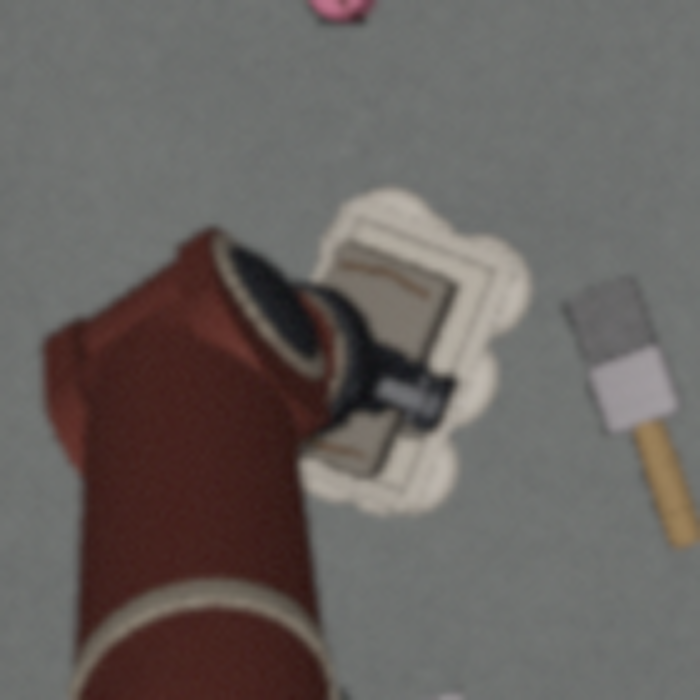

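The block is level and parallel to its hollow: the block edge at (450,290)-(385,470) runs parallel to the hollow edge at (495,270)-(405,490). Lowering it.

drive_tool([
  [[0.03, -0.01, 0.1], 0],
  [[0.03, -0.01, 0.4], 0],
  [[0.03, -0.01, 0.75], 0],
  [[0.03, -0.01, 0.98], 0],
  [[0.03, -0.01, 1.08], 0],
  [[0.03, -0.01, 1.12], 0],
  [[0.03, -0.01, 1.14], 0],
  [[0.03, -0.01, 1.16], 0],
  [[0.03, -0.01, 1.17], 0],
  [[0.03, -0.01, 1.17], 0],
  [[0.03, -0.01, 1.17], 0],
])

```text
time: 36.2
eef_pos: [443.4, 312.5, 42.8]
ee_rot: [-3.084, 0.599, -0.001]
contact_force: [-1.4, -0.5, 1.4]
opening: 0.73
finger_force: 91.9
```

drive_tool([
  [[0, 0, 0.02], 0],
  [[0, 0, 0.02], 0],
  [[0, 0, 0.02], 0],
  [[0, 0, 0.02], 0],
])

```text
time: 36.7
eef_pos: [443.4, 312.5, 42.7]
ee_rot: [-3.083, 0.599, -0.001]
contact_force: [-2.5, -1.2, 5.3]
opening: 0.727
finger_force: 92.7
```

drive_tool([
  [[0, 0, 0], 0],
  [[0, 0, 0], 0],
  [[0, 0, 0], 0],
  [[0, 0, 0], 0],
], jaw=1.0)

```text
time: 37.2
eef_pos: [443.3, 312.4, 41.8]
ee_rot: [-3.084, 0.599, -0.0]
contact_force: [0.7, 0.9, 0.3]
opening: 1.003
finger_force: 0.0
```

drive_tool([
  [[0, 0, -0.3], 0],
  [[0, 0, -1], 0],
  [[0, 0, -2.2], 0],
  [[0, 0.1, -3.6], 0],
  [[0.3, 0.8, -5], 0],
  [[0.8, 2.4, -6], 0],
  [[1.4, 4.4, -6.5], 0],
  [[2, 6.4, -6.5], 0],
  [[2.6, 8.2, -6.5], 0],
  [[3, 9.4, -6.5], 0],
  [[3, 9.4, -6.5], 0],
  [[3, 9.4, -6.5], 0],
])

```text
time: 38.7
eef_pos: [425.0, 67.2, 204.7]
ee_rot: [-3.083, 0.598, -0.001]
contact_force: [-0.1, 0.1, 0.4]
opening: 0.996
finger_force: 0.0
```

Run:
```python
from look import *
o=r.get_obs(); print(o["time"],o["eef_pos"].round(1),o["contact_force"].round(1))
for n in("top","side"):
    c=r.camera(n); X=cloud(c); cv2.imwrite(f"pics/end_{n}.png",c["pixels"])
    for nm,x,y,R in(("slab",443,312,70),("tail",473,-18,30),("toe",614,-204,45),("vert",446,-341,50),("glue",640,7,40)):
        q=X[(np.hypot(X[...,0]-x,X[...,1]-y)<R)&(X[...,2]>36)&(X[...,2]<85)]
        print(n,nm,len(q),np.median(q[:,2]).round(1) if len(q) else "",[np.round(a,1) for a in cv2.minAreaRect(q[:,:2].astype(np.float32))] if len(q)>3 else "")
    if n=="top": cv2.imwrite("pics/end.png",cv2.resize(c["pixels"][130:310,100:420],None,fx=2.5,fy=2.5,interpolation=cv2.INTER_CUBIC))
```

```text
38.7 [425.   67.2 204.7] [-0.1  0.1  0.4]
top slab 1012 45.6 [array([442.3, 313.9]), array([ 64.6, 112.4]), np.float64(68.3)]
top tail 82 44.2 [array([471.6, -16.4]), array([24.6, 24.4]), np.float64(89.1)]
top toe 211 43.4 [array([ 612.9, -202.6]), array([57. , 31.6]), np.float64(28.8)]
top vert 388 46.1 [array([ 446.6, -339.4]), array([59. , 56.8]), np.float64(89.0)]
top glue 106 46.8 [array([640.7,   5.6]), array([29.5, 29.7]), np.float64(57.3)]
side slab 2360 45.9 [array([443.1, 313.7]), array([ 65. , 112.7]), np.float64(68.4)]
side tail 48 43.6 [array([476.9, -11.6]), array([12.4, 27. ]), np.float64(50.2)]
side toe 206 43.5 [array([ 613.2, -202.5]), array([56.6, 35. ]), np.float64(34.4)]
side vert 0  
side glue 156 46.6 [array([639.1,   7.5]), array([30.6, 29.9]), np.float64(14.9)]
```

View pics/end.png

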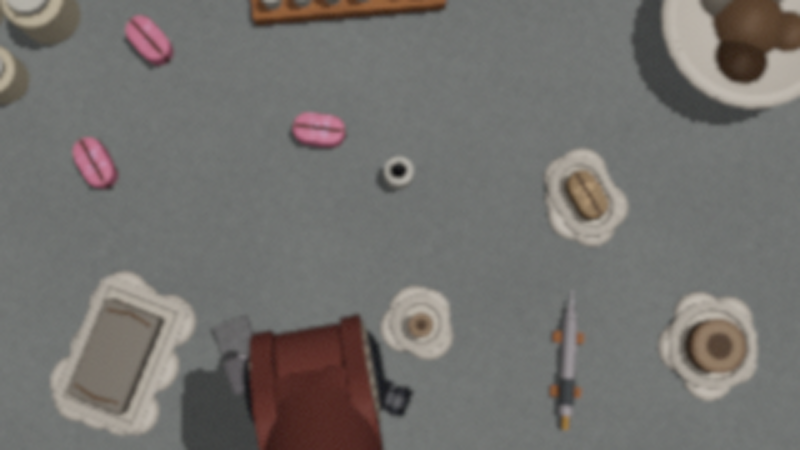

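All four fossils lie in their hollows: slab (118,355), tail (420,323), toe (587,194) and vertebra (718,345). Tops measure 45.8, 44, 43.5 and 46 mm, which means all are flat on the floor. The glue bottle still stands at (398,170). Handing in.

```bash
python3 -c "
from bench import r
print(r.finish_job())"
```

```text
the job is handed in; nothing more can be done
None
```

All four fossils were taken from the pile top first and lie flat in their matching cradles, with the block and toe bone lined up and the glue bottle still standing; I handed the job in at about 39 s.

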